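# Hold an offcut in the sawing board for the saw cut

## Robot

A 7-joint arm with a two-finger parallel gripper is mounted at the origin on the work surface. World frame = base frame: x ahead of the robot, y to its left, z up, the work surface at z = 0. Lengths are in m, angles in rad, forces in N, time in s.
With the tool pointing down it reaches from about 0.4 to 0.875 m from the base axis. Payload 19.3 kg.
Tool frame: the origin (TCP) lies on the centre line of the jaws, within the pads' length; the fingertips stand ctrl.nose_length ahead of it and the grasp point (between the pads) lies 5 mm behind it (ctrl.nose_length is the distance from the TCP to the fingertips, in m); z points along the fingers, y is the line along which they close (so a half turn about z gives the same grasp; the last joint's range is limited). The gripper opens to 85 mm and grips with 20 to 120 N. Pads are 22 mm wide; open, the fingers measure 114 mm over their backs; the gripper's body (76 mm by 85 mm) begins 54 mm behind the grasp point. The pads swing forward as they close: fully open they stand 13 mm farther back than shut.
Start: joints at [1.27, 0.521, -0.036, 1.599, 0.021, 1.021, -0.113], TCP at [0.143, -0.608, 0.245] pointing down, gripper open.
Joint ranges: [-2.91, 2.91], [-0.3, 2.13], [-1.5, 1.42], [0.17, 2.43], [-1.26, 4.41], [0.16, 1.93], [-2.52, 2.52]. Speed limits (rad/s): [1.89, 1.89, 2.39, 2.39, 3.01, 3.01, 3.01].

## Interface

Orientations are given as a rotation vector (axis times angle).
In Python, from rig import sensors, eyes, order, ctrl gives the robot as it stands. The module is installed in compiled form; this text tells all that it offers.
- The arm moves only by the shell command python3 -m handwheel 'ROWS' [FORCE]. ROWS is a JSON object of lists of equal length, an entry for each row: "dp": the shift along the tool's x, y, z in mm, a list of three; "dr": the turn, a rotation vector about the tool's x, y, z in rad, a list of three; "hand": the finger opening in mm, from 0 to 85.4. In form: {"dp": [[dx, dy, dz], ...], "dr": [[rx, ry, rz], ...], "hand": [hand, ...]}. A call has 1 to 20 rows; each row shifts and turns the commanded pose from where the row before left it, along the tool's axes as they then stand; what a row does not reach is not made up. A row lasts 1/10 s, in which the tool goes at most 50 mm and 8.59 degrees, less where a joint would pass 70% of its speed; a pose out of reach is approached as far as the arm can. A call with a gripper value outside its range is refused whole. The fingers move at their own pace and stop on an object; FORCE is the grip in N (left out, the last holds). Time passes only in rows, so rows that do not move let the fingers close. It gives the time, the measured TCP pose, the force, the opening and the grip force at its end, in the units of the state.
- sensors.read_state(): the state, without advancing time (a new reading comes with each control period).
- eyes.get_image(name): name is "scene" or "top"; returns a dict with "frame" (480x640x3 uint8, red, green, blue), "vertical_fov" (degrees; the focal length in pixels is half the picture's height over the tangent of half this angle, whatever the lens; pixels are square), "cx", "cy" (the principal point, pixels), "dist" ([k1, k2, p1, p2, k3] as OpenCV has them; the pictures are not rectified), "cam_to_world" (4x4, takes a point from camera to world coordinates). Camera axes: x right, y up, looking along -z (the intrinsics and any distortion apply to the point x, -y, -z); pixel columns grow to the right and rows downward; lengths in m; the calibration is good to about 2 mm. A picture is of the moment at which its call begins. There is no depth.
- order.hand_in(): hands the job in; it is judged then, once.
The state is a dict: "time": time; "joint_pos": joint angles; "joint_vel": joint speeds; "effort": joint torques, N m; "eef_pos": TCP position; "ee_rot": TCP orientation; "wrist_force": force on the tool from outside, world axes, zero at the start; "wrist_torque": the same for the moment, N m; "finger_gap": finger opening in m; "gripper_force": force on a finger pad.
Only numpy, scipy, OpenCV 4.12 (cv2) and the standard library are available. Lean on these libraries where they do the work, as an engineer would, in place of code of your own. Each camera call takes 0.05 s, during which the arm holds its last target. There are 200 camera calls.

## Task

Lift the lid of the plywood stock box until it leans back on its stop, and leave it open. Take out the pine offcut, lay it lengthwise along the fence of the sawing board with its end up against the dark stop block, and press it firmly down on the bed and into the fence at once with one diagonal push. Finish while still holding it pressed like that, with the fingers on the stop block's side of the saw slot so that a workmate can saw; leave the other tools on the bench alone.

Things in the scene. Friction and masses are not known exactly. Their poses are not given: they have to be found in the camera images.
- stock_box: Plywood box fixed to the bench, 200 (x) by 260 (y) by 75 mm high, walls and floor 8 mm thick. Origin at the centre of its underside; its x axis points from its front, where the lid's red tab is, to the hinged back, z up. A low divider 72 mm from the centre towards +y (55 mm above the floor) shuts off a narrow tray of fixed dowels; the offcut lies loose in the rest.
- box_lid (a joint): Angle of the box's lid in rad: 0 shut, 1.80 leaning back on its stop. It turns freely (280 g): let go before it is past upright (1.57) it falls shut, past upright it falls back onto its stop and stays there. Open, its edge stands 275 mm above the bench and its tab 315 mm.
- lid_tab (a point): Where to take the red lift tab that sticks out of the middle of the lid's front edge: 24 mm wide (along the hinge), 16 mm thick, sticking out 42 mm; this point is its middle, 22 mm out from the lid's edge. With the lid shut it is 83.5 mm above the bench and 26 mm in front of the box's front wall. It moves with the lid, 226 mm from the hinge axis.
- lid_hinge (a point): Middle of the lid's hinge line, on the box's back top edge (75.5 mm above the bench); the hinge line runs along the box's y axis. Its orientation turns with the lid: its -x axis points along the lid to the tab.
- offcut: Loose square length of pale pine, 130 (its x, the length) by 44 by 44 mm, about 130 g. Origin at the centre of its underside, z up. At the start it lies on the floor of the stock box (8 mm above the bench), its length roughly along the box's x axis.
- offcut_center (a point): The middle of the offcut, 22 mm above its underside.
- sawing_board: The sawing board, screwed to the bench: origin on the bench under the bed's centre, x towards the fence, y along the fence, z up. It carries bed and fence. A sawing hold is a push of some 15 N downwards and 15 N towards the fence together; the wood's friction (about 0.6) takes a share of each, and a piece pressed hard on the bed before it has reached the fence stays stuck short of it.
- bed: The board's flat plywood bed, 200 (x) by 300 (y) mm, its top 18 mm above the bench; origin and axes as the sawing board.
- fence: The board's fence, a fixed beech strip 300 mm long, 35 mm thick, along the far edge of the bed, its top 20 mm above the bed. Its straight inner face lies at x = +65 mm from the board's origin and faces -x. Origin and axes as the sawing board.
- saw_slot (a point): The saw slot, a 2 mm gap through the fence with a dark line across the bed, at y = -40 mm on the board; this point lies on the line at the bed's top, 5 mm in front of the fence. Axes as the sawing board.
- stop_block: Dark wooden stop block clamped fast to the fence with a blue G-clamp (the clamp reaches 61 mm above the bed): 44 (x) by 30 (y) by 36 mm high, standing on the bed and touching the fence. Origin at the centre of its underside, axes as the sawing board. The offcut's end goes against its -y face, 15 mm from its origin. It is 100 to 130 mm from the saw slot, so the offcut reaches over the slot.
- gents_saw: Loose small back saw, brass back and wooden handle, 365 mm long, lying flat, 20 mm high; origin between handle and blade. Leave alone.
- try_square: Loose try square, dark wooden stock 110 mm and steel blade 150 mm, 16 mm high; origin under the middle of the stock. Leave alone.
- glue: Standing white glue bottle, 58 mm across, 140 mm high; origin under its centre. Leave alone.
- screwdriver: Loose orange screwdriver lying on the bench. Leave alone.

How it is judged:
On the way, in this order (a step that is already met when the one before it is completed fails the run):
1. the lid leans back on its stop (value of joint box_lid above 1.72 rad and velocity of joint box_lid below 0.2 rad/s), for 0.2 s.
2. the offcut is lifted out of the box (height (world z) of offcut_center above 0.11 m and contact force between the fingers and offcut above 0.5 N), for 0.1 s.
At the end, for the whole second after the job is handed in: Lid on its stop (over 1.72 rad); offcut at rest on the bed, along the fence (within 2 degrees), its end within 3 mm of the stop block; the fingers keep pressing it with over 3 N on bed and on fence, their midpoint 12 mm or more to the stop block's side of the slot (value of joint box_lid above 1.72 rad and contact force between offcut and bed above 3 N and contact force between offcut and fence above 3 N and contact force between the fingers and offcut above 3 N and z of offcut_center in the frame of sawing_board below 0.043 m and x of offcut_center in the frame of sawing_board above 0.04 m and angle between the x axis of offcut and the y axis of sawing_board, either way round below 0.035 rad and y of offcut_center in the frame of stop_block between -0.083 and -0.074 m and y of the grasp point in the frame of saw_slot above 0.012 m and linear speed of offcut below 0.01 m/s); the arm keeps its last pose, push and grip.
It fails at once if the gents saw is disturbed (moved over 30 mm) (distance of gents_saw from where it was at the start of the episode above 0.03 m).
It fails at once if the try square is disturbed (moved over 30 mm) (distance of try_square from where it was at the start of the episode above 0.03 m).
It fails at once if the glue is disturbed (moved over 30 mm) (distance of glue from where it was at the start of the episode above 0.03 m or angle between glue's own z axis and vertical above 0.5 rad).
It fails at once if the screwdriver is disturbed (moved over 30 mm) (distance of screwdriver from where it was at the start of the episode above 0.03 m).
It also fails if it takes over 64 s, if anything falls off the work surface, if the arm or the gripper's body presses on something with over 40 N, if the wrist force passes 120 N, or if a joint passes its speed limit or range.

## Working session

There is one attempt and no reset: what is moved stays moved. The work goes in short steps, Python scripts to look and compute and a shell command to move; the robot and the scene stay as the last step left them, time stands still between calls to the robot, and variables do not carry over. Pictures are saved under pics/ and viewed, at most 10 in all, crops included, and the job is handed in when it is done.

```bash
mkdir -p pics; cat > h.py <<'E'
import numpy as np, cv2
from scipy.spatial.transform import Rotation as R
from rig import sensors, eyes, order, ctrl
def grab(n,save=None):
    im=eyes.get_image(n)
    if save: cv2.imwrite('pics/'+save,cv2.cvtColor(im['frame'],cv2.COLOR_RGB2BGR))
    return im
def K(im):
    f=im['frame'].shape[0]/2/np.tan(np.radians(im['vertical_fov'])/2)
    return np.array([[f,0,im['cx']],[0,f,im['cy']],[0,0,1]]),np.array(im['dist'],float)
def ray(im,uv):
    k,d=K(im)
    p=cv2.undistortPoints(np.array(uv,float).reshape(-1,1,2),k,d).reshape(-1,2)
    v=np.c_[p[:,0],-p[:,1],-np.ones(len(p))]
    T=np.array(im['cam_to_world']); return T[:3,3],v@T[:3,:3].T
def onz(im,uv,z):
    o,v=ray(im,uv); return o+v*((z-o[2])/v[:,2])[:,None]
def proj(im,P):
    T=np.linalg.inv(np.array(im['cam_to_world'])); q=np.atleast_2d(P)@T[:3,:3].T+T[:3,3]
    k,d=K(im); q=q*[1,-1,-1]
    return cv2.projectPoints(q,np.zeros(3),np.zeros(3),k,d)[0].reshape(-1,2)
E
python3 - <<'E'
from h import *
for n in ('top','scene'):
    im=grab(n,n+'0.png'); T=np.array(im['cam_to_world']); print(n,im['vertical_fov'],np.round(T,3).tolist(),im['dist'])
s=sensors.read_state(); print(s, ctrl.nose_length)
E
```

```text
top 51.00852954823326 [[-0.021, 0.996, -0.083, 0.483], [-1.0, -0.02, 0.012, 0.118], [0.01, 0.084, 0.996, 1.276], [0.0, 0.0, 0.0, 1.0]] [-0.04253417  0.          0.          0.          0.        ]
scene 46.64922917273969 [[0.876, -0.348, 0.335, 1.071], [0.483, 0.601, -0.637, -0.808], [0.02, 0.72, 0.694, 1.112], [0.0, 0.0, 0.0, 1.0]] [-0.06821347  0.          0.          0.          0.        ]
{'time': 0.1, 'joint_pos': array([ 1.26979559,  0.52195204, -0.03629856,  1.59991946,  0.02117724,
        1.02113115, -0.11280753]), 'joint_vel': array([-0.00083523, -0.00039444,  0.00162093, -0.00276111,  0.00133186,
       -0.0015997 , -0.00086462]), 'effort': array([ 5.58350002e-03, -9.28493357e+01,  1.98457718e+00, -3.70532835e+01,
        1.81715941e-02,  5.44750364e-03,  1.90247596e-05]), 'eef_pos': array([ 0.14286626, -0.6081618 ,  0.24479637]), 'ee_rot': array([-3.11970489e+00, -3.61533240e-01,  2.89955324e-04]), 'wrist_force': array([-0.13788146,  1.08472563, -0.24839152]), 'wrist_torque': array([ 0.08041264,  0.0057909 , -0.01402328]), 'gripper_force': 0.0, 'finger_gap': 0.08523138191300647} 0.014
```

View pics/top0.png

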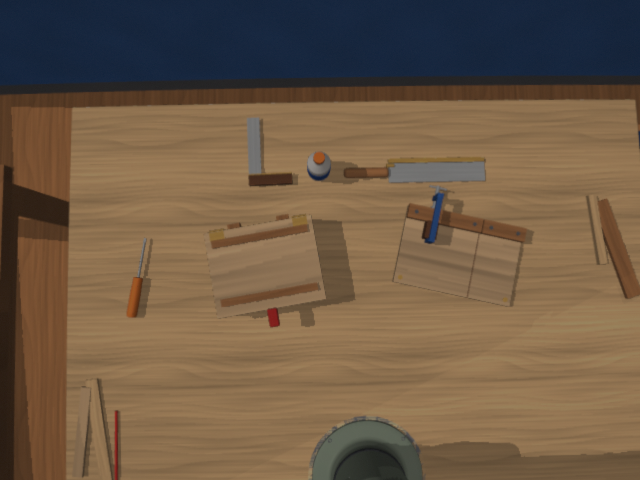

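View pics/scene0.png

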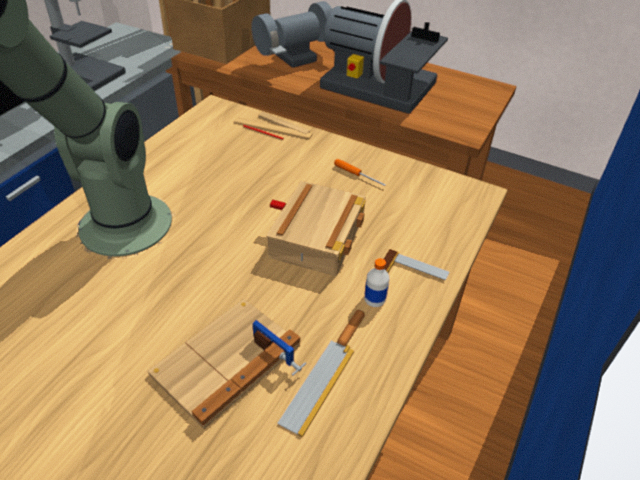

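```bash
python3 - <<'E'
from h import *
t=cv2.imread('pics/top0.png'); s=cv2.imread('pics/scene0.png')
a=cv2.resize(t[180:315,385:540],None,fx=4,fy=4,interpolation=cv2.INTER_CUBIC)[:, :620]
cv2.imwrite('pics/c1.png',a)
b=cv2.resize(t[205:335,200:350],None,fx=4,fy=4,interpolation=cv2.INTER_CUBIC)
cv2.imwrite('pics/c2.png',b)
im=eyes.get_image('top')
hsv=cv2.cvtColor(t,cv2.COLOR_BGR2HSV)
m=((hsv[...,0]<5)|(hsv[...,0]>174))&(hsv[...,1]>200)&(hsv[...,2]>80)
n,l,st,c=cv2.connectedComponentsWithStats(m.astype(np.uint8))
for i in range(1,n):
    if st[i,4]>40: print(st[i],c[i],onz(im,[c[i]],0.0915))
E
```

```text
(no output)
```

View pics/c1.png

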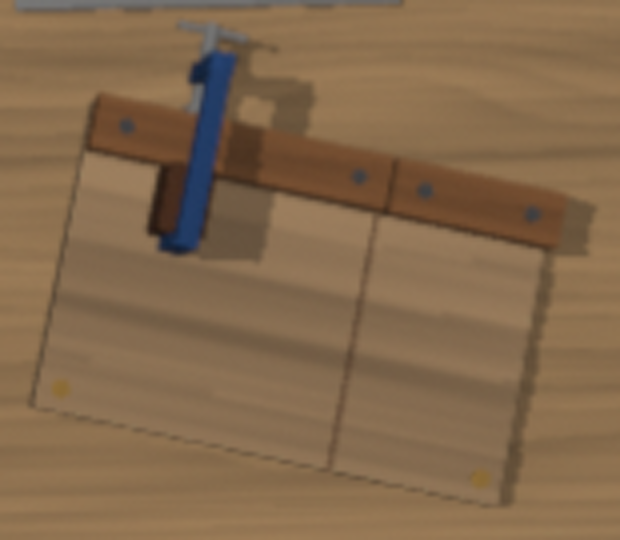

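View pics/c2.png

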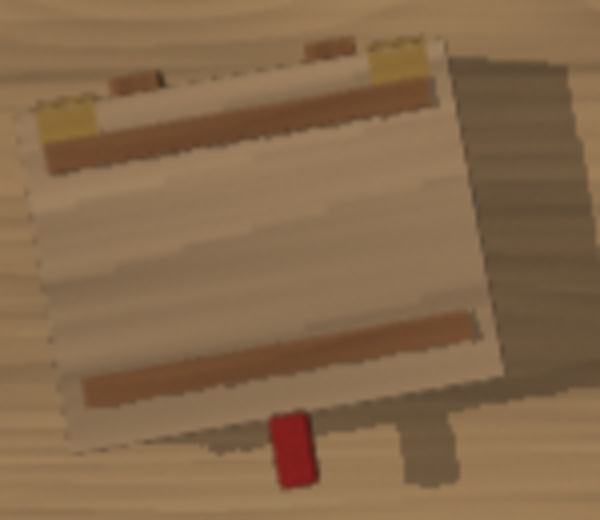

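```bash
python3 - <<'E'
from h import *
im=eyes.get_image('top')
t=cv2.imread('pics/top0.png')
hsv=cv2.cvtColor(t,cv2.COLOR_BGR2HSV)
m=((hsv[...,0]<5)|(hsv[...,0]>172))&(hsv[...,1]>170)&(hsv[...,2]>70); m[:,:200]=0
n,l,st,c=cv2.connectedComponentsWithStats(m.astype(np.uint8))
for i in range(1,n):
    if st[i,4]>40: print(st[i],c[i],onz(im,[c[i]],0.0915))
def px(p,o): return (np.array(p)+.5)/4-.5+o
bed=px([(32,405),(503,506),(549,250),(85,150),(331,468),(377,213)],[385,180])
B=onz(im,bed,.018); print(B.round(4))
d=B[0]-B[1]; print('yaw y from near edge',np.degrees(np.arctan2(-d[0],d[1])),np.linalg.norm(d[:2]))
d=B[3]-B[2]; print('fence',np.degrees(np.arctan2(-d[0],d[1])),np.linalg.norm(d[:2]))
d=B[5]-B[4]; print('slot',np.degrees(np.arctan2(d[1],d[0])),np.linalg.norm(d[:2]))
F=onz(im,px([(98,94),(570,193),(560,248)],[385,180]),.038);print('fence top',F.round(4))
print('stop', onz(im,px([(162,168),(150,235)],[385,180]),.018),onz(im,px([(188,165)],[385,180]),.054))
lid=px([(18,115),(443,40),(503,375),(75,452)],[200,205])
for z in(.0835,.0915):
    L=onz(im,lid,z); print(z,L.round(4),[np.linalg.norm((L[i]-L[i-1])[:2]).round(4) for i in range(4)],L.mean(0))
    for a,b in((0,1),(3,2)):
        d=L[a]-L[b]; print(np.degrees(np.arctan2(-d[0],d[1])))
E
```

```text
[268 308  11  19 160] [272.95625 317.1    ] [[0.40048939 0.21892285 0.0915    ]]
[[ 0.4787 -0.0746  0.018 ]
 [ 0.4089 -0.3692  0.018 ]
 [ 0.5692 -0.4069  0.018 ]
 [ 0.6384 -0.1133  0.018 ]
 [ 0.4353 -0.2612  0.018 ]
 [ 0.5949 -0.2976  0.018 ]]
yaw y from near edge -13.32270594354796 0.3027673203201069
fence -13.262134331360647 0.3016054862284857
slot -12.855812352952924 0.16368452103249226
fence top [[ 0.6709 -0.119   0.038 ]
 [ 0.6033 -0.4139  0.038 ]
 [ 0.5689 -0.4056  0.038 ]]
stop [[ 0.62602863 -0.16176455  0.018     ]
 [ 0.58373748 -0.15254042  0.018     ]] [[ 0.62347729 -0.16987314  0.054     ]]
0.0835 [[0.6006 0.3809 0.0835]
 [0.6406 0.1271 0.0835]
 [0.4412 0.0956 0.0835]
 [0.4012 0.3479 0.0835]] [np.float64(0.2022), np.float64(0.2568), np.float64(0.2019), np.float64(0.2554)] [0.52090494 0.23785808 0.0835    ]
8.953650183749325
9.004983770034347
0.0915 [[0.5999 0.3791 0.0915]
 [0.6396 0.1271 0.0915]
 [0.4414 0.0957 0.0915]
 [0.4017 0.3463 0.0915]] [np.float64(0.2008), np.float64(0.2551), np.float64(0.2006), np.float64(0.2537)] [0.52064851 0.23705524 0.0915    ]
8.953650183749309
9.00498377003433
```

```bash
cat >> h.py <<'E'
def go(p,xyaw=None):
    "shift in tool axes (mm) from measured TCP to p; turn about tool z so that tool x heads xyaw (deg)"
    s=sensors.read_state(); r=R.from_rotvec(s['ee_rot']); M=r.as_matrix()
    print('t',round(s['time'],2),'tcp',np.round(s['eef_pos'],4),'tool x yaw',round(float(np.degrees(np.arctan2(M[1,0],M[0,0]))),2),'tool z',M[:,2].round(4),'F',np.round(s['wrist_force'],1),'gap',round(s['finger_gap'],4),'grip',round(s['gripper_force'],1))
    print('  dp mm',(r.inv().apply(np.array(p)-s['eef_pos'])*1000).round(1), end=' ')
    if xyaw is not None:
        c=np.radians(xyaw); X=np.array([np.cos(c),np.sin(c),0]); D=np.array([X,np.cross([0,0,-1],X),[0,0,-1]]).T
        print('dr',(r.inv()*R.from_matrix(D)).as_rotvec().round(4),end='')
    print()
E
python3 -m handwheel '{"dp":[[10,-8,0],[20,-16,0],[28,-23,0],[28,-23,0],[28,-23,0],[28,-23,0],[28,-23,0],[28,-23,0],[28,-23,0],[28,-23,0],[28,-23,0],[28,-23,0],[28,-23,0],[28,-23,0],[28,-23,0]],"dr":[[0,0,0],[0,0,0],[0,0,0],[0,0,0],[0,0,0],[0,0,0],[0,0,0],[0,0,0],[0,0,0],[0,0,0],[0,0,0],[0,0,0],[0,0,0],[0,0,0],[0,0,0]],"hand":[85,85,85,85,85,85,85,85,85,85,85,85,70,60,60]}'
python3 -c "
from h import *
go([.3946,.2179,.16],9.0)"
```

```text
time: 1.7
eef_pos: [0.4531, -0.2017, 0.2454]
ee_rot: [3.121, 0.363, 0.0]
wrist_force: [1.0, -0.5, 1.0]
finger_gap: 0.0599
gripper_force: 0.0
t 1.7 tcp [ 0.4531 -0.2017  0.2454] tool x yaw 13.26 tool z [ 1.e-04 -0.e+00 -1.e+00] F [ 1.  -0.5  1. ] gap 0.0599 grip 0.0
  dp mm [  39.2 -421.8   85.4] dr [ 0.0001 -0.0001  0.0743]
```

```bash
python3 -m handwheel '{"dp":[[1,-12,0],[3,-25,2],[3,-35,5],[3,-35,5],[3,-35,7],[3,-35,8],[3,-35,8],[3,-35,8],[3,-35,8],[3,-35,8],[3,-35,8],[3,-35,8],[3,-25,8],[4,-19,2.4],[0,-1,0],[0,0,0]],"dr":[[0,0,0],[0,0,0],[0,0,0],[0,0,0],[0,0,0],[0,0,0],[0,0,0],[0,0,0],[0,0,0],[0,0,0],[0,0,0],[0,0,0],[0,0,0],[0,0,0],[0,0,0.0743],[0,0,0]],"hand":[60,60,60,60,60,60,60,60,60,60,60,60,60,60,60,60]}'
python3 - <<'E'
from h import *
go([.3946,.2179,.082],9.0)
a=grab('top'); b=grab('scene')
c=cv2.resize(a['frame'][240:370,220:350],None,fx=3,fy=3); d=cv2.resize(b['frame'][120:250,200:330],None,fx=3,fy=3)
cv2.imwrite('pics/p1.png',np.hstack([c,d])[...,::-1])
s=sensors.read_state()
E
```

```text
time: 3.3
eef_pos: [0.3929, 0.2263, 0.1598]
ee_rot: [3.132, 0.245, -0.0]
wrist_force: [0.5, -0.1, 0.1]
finger_gap: 0.0602
gripper_force: 0.0
t 3.3 tcp [0.3929 0.2263 0.1598] tool x yaw 8.95 tool z [-2.e-04 -3.e-04 -1.e+00] F [ 0.5 -0.1  0.1] gap 0.0602 grip 0.0
  dp mm [ 0.4  8.6 77.8] dr [ 0.0002  0.0003 -0.0008]
```

View pics/p1.png

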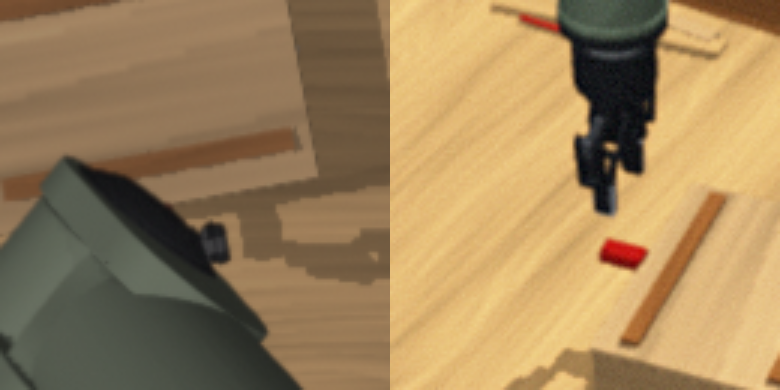

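```bash
python3 -m handwheel '{"dp":[[0,4,10],[0,4.6,20],[0,0,20],[0,0,15],[0,0,8],[0,0,4.8],[0,0,0],[0,0,0],[0,0,0],[0,0,0],[0,0,0]],"dr":[[0,0,0],[0,0,0],[0,0,0],[0,0,0],[0,0,0],[0,0,0],[0,0,0],[0,0,0],[0,0,0],[0,0,0],[0,0,0]],"hand":[60,60,60,60,60,60,15,15,15,15,15]}' 30
python3 - <<'E'
from h import *
go([.3946,.2179,.082],9.0)
P=sensors.read_state()['eef_pos']; H=np.array([.6218,.2539,.0755]); X=np.array([np.cos(.157),np.sin(.157),0])
g=P+[0,0,.005]-H; a,z=g@X,g[2]; print(a,z)
th=np.linspace(0,1.72,27); x=a*np.cos(th)+z*np.sin(th); h=-a*np.sin(th)+z*np.cos(th)
print(np.c_[np.diff(x),np.diff(h)*-1].__mul__(1000).round(1).tolist())
E
```

```text
time: 4.5
eef_pos: [0.3953, 0.2177, 0.0826]
ee_rot: [-3.132, -0.246, -0.001]
wrist_force: [-1.8, -0.3, 8.3]
finger_gap: 0.0234
gripper_force: 33.3
t 4.5 tcp [0.3953 0.2177 0.0826] tool x yaw 8.97 tool z [ 9.e-04  5.e-04 -1.e+00] F [-1.8 -0.3  8.3] gap 0.0234 grip 33.3
  dp mm [-0.7 -0.3  0.6] dr [-0.0003 -0.0009 -0.0006]
-0.22935064061860264 0.012146956079775326
[[1.3, -15.1], [2.3, -15.0], [3.3, -14.8], [4.3, -14.6], [5.2, -14.3], [6.1, -13.9], [7.1, -13.5], [7.9, -13.0], [8.8, -12.4], [9.6, -11.8], [10.3, -11.1], [11.0, -10.4], [11.7, -9.7], [12.3, -8.9], [12.9, -8.1], [13.4, -7.2], [13.8, -6.3], [14.2, -5.4], [14.5, -4.4], [14.8, -3.4], [15.0, -2.4], [15.1, -1.4], [15.2, -0.4], [15.2, 0.6], [15.1, 1.6], [15.0, 2.6]]
```

```bash
python3 -m handwheel '{"dp":[[1.3,0,-15.1],[2.3,0,-15],[3.3,0,-14.8],[4.3,0,-14.6],[5.2,0,-14.3],[6.1,0,-13.9],[7.1,0,-13.5],[7.9,0,-13],[8.8,0,-12.4],[9.6,0,-11.8],[10.3,0,-11.1],[11,0,-10.4],[11.7,0,-9.7]],"dr":[[0,0,0],[0,0,0],[0,0,0],[0,0,0],[0,0,0],[0,0,0],[0,0,0],[0,0,0],[0,0,0],[0,0,0],[0,0,0],[0,0,0],[0,0,0]],"hand":[15,15,15,15,15,15,15,15,15,15,15,15,15]}'
```

```text
time: 5.8
eef_pos: [0.4828, 0.2316, 0.2522]
ee_rot: [-3.132, -0.246, 0.001]
wrist_force: [1.2, 3.6, -7.2]
finger_gap: 0.0236
gripper_force: 33.1
```

```bash
python3 -m handwheel '{"dp":[[12.3,0,-8.9],[12.9,0,-8.1],[13.4,0,-7.2],[13.8,0,-6.3],[14.2,0,-5.4],[14.5,0,-4.4],[14.8,0,-3.4],[15,0,-2.4],[15.1,0,-1.4],[15.2,0,-0.4],[15.2,0,0.6],[15.1,0,1.6],[15,0,2.6],[0,0,0]],"dr":[[0,0,0],[0,0,0],[0,0,0],[0,0,0],[0,0,0],[0,0,0],[0,0,0],[0,0,0],[0,0,0],[0,0,0],[0,0,0],[0,0,0],[0,0,0],[0,0,0]],"hand":[15,15,15,15,15,15,15,15,15,15,15,15,15,15]}'
python3 - <<'E'
from h import *
go([.6218,.2539,.4],9.0)
b=grab('scene','s2.png'); cv2.imwrite('pics/s2c.png',cv2.resize(b['frame'][60:340,160:480],None,fx=2,fy=2)[...,::-1])
E
```

```text
time: 7.2
eef_pos: [0.6682, 0.2611, 0.2949]
ee_rot: [-3.131, -0.245, -0.001]
wrist_force: [-0.4, 1.5, 3.3]
finger_gap: 0.0232
gripper_force: 42.0
t 7.2 tcp [0.6682 0.2611 0.2949] tool x yaw 8.97 tool z [ 7.0e-04  1.3e-03 -1.0e+00] F [-0.4  1.5  3.3] gap 0.0232 grip 42.0
  dp mm [ -46.9   -0.2 -105.1] dr [-0.0011 -0.0009 -0.0006]
```

View pics/s2c.png

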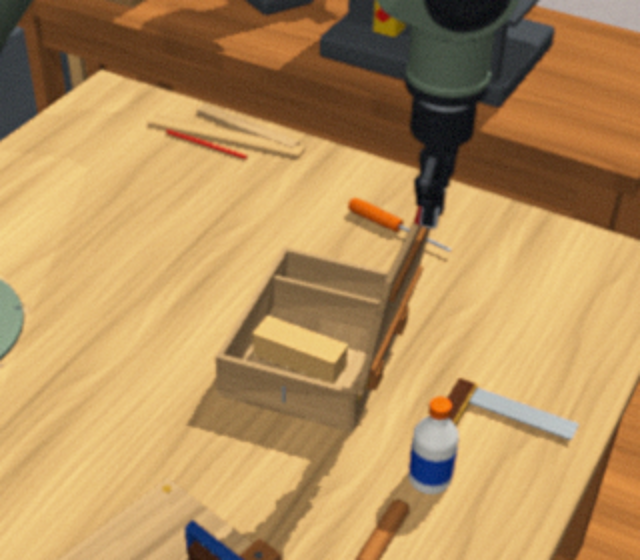

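```bash
python3 -m handwheel '{"dp":[[0,0,0],[0,0,0],[0,0,0],[0,0,0],[0,0,-10],[0,0,-30],[0,0,-30],[-20,10,0],[-30,30,0],[-30,35,0],[-30,35,0],[-30,35,0],[-30,35,0],[-30,35,0],[-30,35,0],[-30,35,0],[-20,20,0],[-15,10,0],[0,0,0]],"dr":[[0,0,0],[0,0,0],[0,0,0],[0,0,0],[0,0,0],[0,0,0],[0,0,0],[0,0,0],[0,0,0],[0,0,0],[0,0,0],[0,0,0],[0,0,0],[0,0,0],[0,0,0],[0,0,0],[0,0,0],[0,0,0],[0,0,0]],"hand":[40,50,50,50,50,50,50,50,50,50,50,50,50,50,50,70,85,85,85]}'
python3 - <<'E'
from h import *
a=grab('top','t3.png'); cv2.imwrite('pics/t3c.png',cv2.resize(a['frame'][180:330,190:350],None,fx=4,fy=4,interpolation=cv2.INTER_CUBIC)[...,::-1])
E
```

```text
time: 9.15
eef_pos: [0.4236, -0.0983, 0.3659]
ee_rot: [3.131, 0.241, 0.002]
wrist_force: [1.2, -0.2, -0.6]
finger_gap: 0.0849
gripper_force: 0.0
```

View pics/t3c.png

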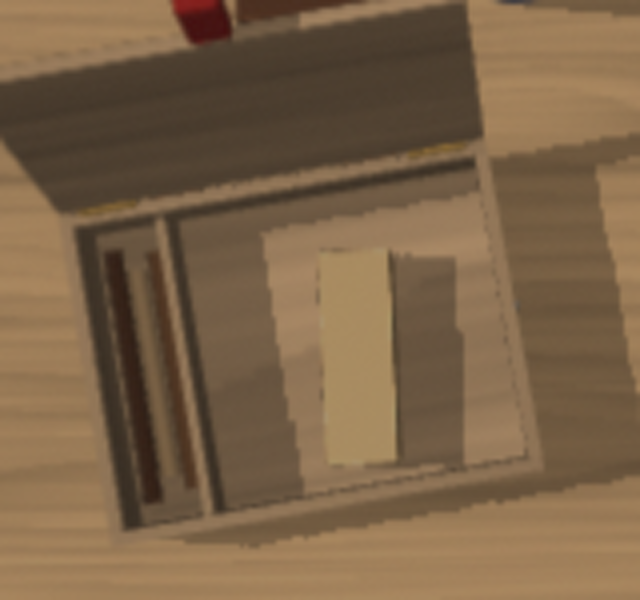

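```bash
python3 - <<'E'
from h import *
a=eyes.get_image('top'); h=cv2.cvtColor(a['frame'],cv2.COLOR_RGB2HSV)
for z,pts in((.052,[(319,251),(388,248),(398,462),(327,466)]),(.075,[(75,215),(485,150),(535,465),(118,535)])):
    P=onz(a,(np.array(pts)+.5)/4-.5+[190,180],z); print(P.round(4),[np.linalg.norm((P[i]-P[i-1])[:2]).round(4) for i in range(4)],'c',P.mean(0).round(4))
    d=(P[0]+P[1]-P[2]-P[3]); yaw=np.degrees(np.arctan2(d[1],d[0])); print('yaw',yaw)
    if z<.06: c,y0=P.mean(0),yaw
go([c[0],c[1],.25],y0)
E
```

```text
[[0.5786 0.2286 0.052 ]
 [0.5796 0.1865 0.052 ]
 [0.4497 0.1825 0.052 ]
 [0.4481 0.2254 0.052 ]] [np.float64(0.1305), np.float64(0.0421), np.float64(0.13), np.float64(0.043)] c [0.514  0.2058 0.052 ]
yaw 1.5968139910203645
[[0.6013 0.3725 0.075 ]
 [0.6357 0.1261 0.075 ]
 [0.4469 0.1    0.075 ]
 [0.4106 0.3477 0.075 ]] [np.float64(0.1923), np.float64(0.2488), np.float64(0.1906), np.float64(0.2503)] c [0.5236 0.2366 0.075 ]
yaw 7.647597511319871
t 9.25 tcp [ 0.4251 -0.0964  0.3656] tool x yaw 8.95 tool z [ 1.3e-03 -2.0e-04 -1.0e+00] F [ 0.5 -0.2 -0.1] gap 0.085 grip 0.0
  dp mm [ 134.7 -284.7  115.6] dr [ 0.0003 -0.0013  0.1284]
```

```bash
python3 -m handwheel '{"dp":[[6,-12,0],[12,-28,8],[17,-35,15],[17,-35,15],[17,-35,15],[17,-35,15],[17,-35,15],[16,-35,15],[10,-25,12],[5.7,-9.7,5.6],[0,0,0],[0,0,0]],"dr":[[0,0,0],[0,0,0],[0,0,0],[0,0,0],[0,0,0],[0,0,0],[0,0,0],[0,0,0],[0,0,0],[0,0,0],[0,0,0.1284],[0,0,0]],"hand":[85,85,85,85,85,85,85,85,85,85,75,75]}'
python3 -c "
from h import *
go([.514,.2058,.045],1.6)"
```

```text
time: 10.45
eef_pos: [0.5135, 0.2061, 0.2491]
ee_rot: [3.141, 0.041, -0.0]
wrist_force: [-0.2, 0.4, 1.2]
finger_gap: 0.0749
gripper_force: 0.0
t 10.45 tcp [0.5135 0.2061 0.2491] tool x yaw 1.5 tool z [-3.e-04 -1.e-04 -1.e+00] F [-0.2  0.4  1.2] gap 0.0749 grip 0.0
  dp mm [  0.5   0.3 204.1] dr [ 0.0001  0.0003 -0.0017]
```

```bash
python3 -m handwheel '{"dp":[[0,0,15],[0,0,30],[0,0,35],[0,0,35],[0,0,30],[0,0,25],[0,0,18],[0,0,10],[0,0,6],[0,0,0],[0,0,0],[0,0,0],[0,0,0],[0,0,0],[0,0,0]],"dr":[[0,0,0],[0,0,0],[0,0,0],[0,0,0],[0,0,0],[0,0,0],[0,0,0],[0,0,0],[0,0,0],[0,0,0],[0,0,0],[0,0,0],[0,0,0],[0,0,0],[0,0,0]],"hand":[75,75,75,75,75,75,75,75,75,75,35,35,35,35,35]}' 60
python3 -c "
from h import *
go([.514,.2058,.045],1.6)"
```

```text
time: 11.95
eef_pos: [0.5139, 0.2057, 0.0463]
ee_rot: [-3.141, -0.044, -0.002]
wrist_force: [-2.9, -1.3, 11.3]
finger_gap: 0.0426
gripper_force: 61.5
t 11.95 tcp [0.5139 0.2057 0.0463] tool x yaw 1.62 tool z [ 1.3e-03  4.0e-04 -1.0e+00] F [-2.9 -1.3 11.3] gap 0.0426 grip 61.5
  dp mm [ 0.1 -0.1  1.3] dr [-0.0003 -0.0013  0.0003]
```

```bash
python3 -m handwheel '{"dp":[[0,0,-5],[0,0,-15],[0,0,-25],[0,0,-30],[0,0,-30],[0,0,-30],[0,0,-25],[0,0,-15],[0,0,-5],[0,0,0]],"dr":[[0,0,0],[0,0,0],[0,0,0],[0,0,0],[0,0,0],[0,0,0],[0,0,0],[0,0,0],[0,0,0],[0,0,0]],"hand":[35,35,35,35,35,35,35,35,35,35]}'
python3 -c "
from h import *
go([.5675,-.2635,.20],76.8)"
```

```text
time: 12.95
eef_pos: [0.5136, 0.2055, 0.2262]
ee_rot: [-3.141, -0.044, -0.002]
wrist_force: [0.3, 0.4, -2.5]
finger_gap: 0.0429
gripper_force: 61.4
t 12.95 tcp [0.5136 0.2055 0.2262] tool x yaw 1.6 tool z [ 1.3e-03  4.0e-04 -1.0e+00] F [ 0.3  0.4 -2.5] gap 0.0429 grip 61.4
  dp mm [ 40.7 470.4  26. ] dr [ 5.0000e-04 -1.4000e-03 -1.3124e+00]
```

```bash
python3 -m handwheel '{"dp":[[1,10,0],[2,22,0],[3,32,0],[3,36,0],[3,36,0],[3,36,0],[3,36,0],[3,36,0],[3,36,0],[3,36,0],[3,36,0],[3,36,0],[3,36,0],[3,25,0],[1.7,15,0],[0,6.4,0],[0,0,0]],"dr":[[0,0,0],[0,0,0],[0,0,0],[0,0,0],[0,0,0],[0,0,0],[0,0,0],[0,0,0],[0,0,0],[0,0,0],[0,0,0],[0,0,0],[0,0,0],[0,0,0],[0,0,0],[0,0,0],[0,0,0]],"hand":[35,35,35,35,35,35,35,35,35,35,35,35,35,35,35,35,35]}'
python3 -m handwheel '{"dp":[[0,0,0],[0,0,2],[0,0,3],[0,0,3],[0,0,3],[0,0,3],[0,0,3],[0,0,3],[0,0,3],[0,0,3],[0,0,0],[0,0,0],[0,0,0],[0,0,0]],"dr":[[0,0,-0.06],[0,0,-0.12],[0,0,-0.12],[0,0,-0.12],[0,0,-0.12],[0,0,-0.12],[0,0,-0.12],[0,0,-0.12],[0,0,-0.12],[0,0,-0.12],[0,0,-0.12],[0,0,-0.0524],[0,0,0],[0,0,0]],"hand":[35,35,35,35,35,35,35,35,35,35,35,35,35,35]}'
python3 - <<'E'
from h import *
go([.5675,-.2635,.085],76.8)
a=grab('top'); b=grab('scene')
c=cv2.resize(a['frame'][170:320,380:545],None,fx=2.4,fy=2.4); d=cv2.resize(b['frame'][280:430,140:305],None,fx=2.4,fy=2.4)
cv2.imwrite('pics/p5.png',np.hstack([c,d])[...,::-1])
E
```

```text
time: 14.65
eef_pos: [0.567, -0.2635, 0.2246]
ee_rot: [-3.141, -0.044, 0.001]
wrist_force: [-0.2, 0.7, -2.0]
finger_gap: 0.0427
gripper_force: 61.4
time: 16.05
eef_pos: [0.5674, -0.2625, 0.1993]
ee_rot: [-2.463, -1.95, -0.0]
wrist_force: [-0.6, 1.0, -1.7]
finger_gap: 0.0427
gripper_force: 61.3
t 16.05 tcp [ 0.5674 -0.2625  0.1993] tool x yaw 76.76 tool z [-1.e-04  3.e-04 -1.e+00] F [-0.6  1.  -1.7] gap 0.0427 grip 61.3
  dp mm [ -1.    0.3 114.3] dr [-0.0001 -0.0002 -0.0007]
```

View pics/p5.png

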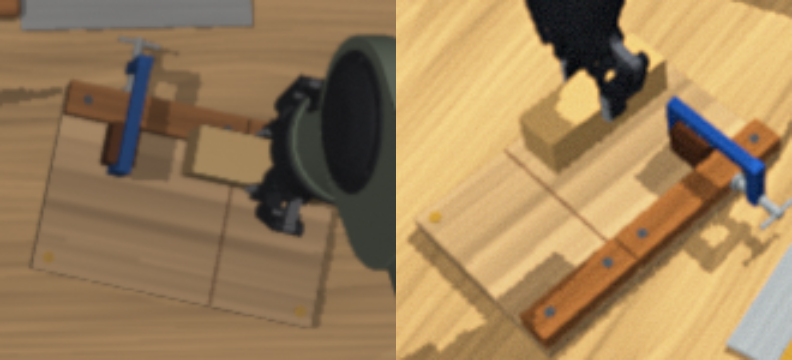

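```bash
python3 -m handwheel '{"dp":[[0,0,15],[0,0,25],[0,0,30],[0,0,25],[0,0,20],[0,0,12],[0,0,7],[0,0,4],[0,0,1],[0,0,0],[0,0,0]],"dr":[[0,0,0],[0,0,0],[0,0,0],[0,0,0],[0,0,0],[0,0,0],[0,0,0],[0,0,0],[0,0,0],[0,0,0],[0,0,0]],"hand":[35,35,35,35,35,35,35,35,35,35,35]}'
for i in 1 ; do python3 -m handwheel '{"dp":[[2,2,0],[3,3,0],[3,3,0],[1,1,0],[0,0,0],[0,0,0]],"dr":[[0,0,0],[0,0,0],[0,0,0],[0,0,0],[0,0,0],[0,0,0]],"hand":[35,35,35,35,35,35]}';done
```

```text
time: 17.25
eef_pos: [0.5677, -0.2637, 0.0609]
ee_rot: [2.461, 1.951, 0.001]
wrist_force: [0.4, 0.8, -1.7]
finger_gap: 0.0429
gripper_force: 61.4
time: 17.85
eef_pos: [0.5781, -0.2568, 0.0601]
ee_rot: [-2.462, -1.951, 0.0]
wrist_force: [1.2, -0.3, -0.9]
finger_gap: 0.0426
gripper_force: 61.4
```

```bash
python3 -m handwheel '{"dp":[[1,0,0],[1,0,0],[1,0,0],[1,0,0],[0,0,0],[0,0,0]],"dr":[[0,0,0],[0,0,0],[0,0,0],[0,0,0],[0,0,0],[0,0,0]],"hand":[35,35,35,35,35,35]}'; python3 -m handwheel '{"dp":[[1,0,0],[1,0,0],[0,0,0],[0,0,0]],"dr":[[0,0,0],[0,0,0],[0,0,0],[0,0,0]],"hand":[35,35,35,35]}';python3 -m handwheel '{"dp":[[1,0,0],[0.5,0,0],[0,0,0],[0,0,0]],"dr":[[0,0,0],[0,0,0],[0,0,0],[0,0,0]],"hand":[35,35,35,35]}'
```

```text
time: 18.45
eef_pos: [0.5791, -0.2529, 0.0602]
ee_rot: [-2.462, -1.951, 0.0]
wrist_force: [0.4, -0.9, -1.5]
finger_gap: 0.0424
gripper_force: 61.4
time: 18.85
eef_pos: [0.5795, -0.2509, 0.0602]
ee_rot: [-2.462, -1.951, 0.0]
wrist_force: [0.2, -0.5, -1.3]
finger_gap: 0.0426
gripper_force: 61.4
time: 19.25
eef_pos: [0.5799, -0.2495, 0.0602]
ee_rot: [-2.462, -1.951, 0.0]
wrist_force: [0.5, 1.4, -2.1]
finger_gap: 0.0429
gripper_force: 61.4
```

```bash
for i in 1; do python3 -m handwheel '{"dp":[[1,0,0],[0.5,0,0],[0,0,0],[0,0,0]],"dr":[[0,0,0],[0,0,0],[0,0,0],[0,0,0]],"hand":[35,35,35,35]}';python3 -m handwheel '{"dp":[[1,0,0],[0.5,0,0],[0,0,0],[0,0,0]],"dr":[[0,0,0],[0,0,0],[0,0,0],[0,0,0]],"hand":[35,35,35,35]}'; done
python3 - <<'E'
from h import *
go([.6,-.24,.06],76.8)
a=grab('top'); b=grab('scene')
c=cv2.resize(a['frame'][180:280,390:490],None,fx=4,fy=4); d=cv2.resize(b['frame'][300:400,185:285],None,fx=4,fy=4)
cv2.imwrite('pics/p6.png',np.hstack([c,d])[...,::-1])
E
```

```text
time: 19.65
eef_pos: [0.5802, -0.248, 0.0602]
ee_rot: [-2.462, -1.952, 0.0]
wrist_force: [0.1, -0.3, -1.4]
finger_gap: 0.0425
gripper_force: 61.4
time: 20.05
eef_pos: [0.5806, -0.2465, 0.0602]
ee_rot: [-2.462, -1.951, 0.0]
wrist_force: [0.2, 0.6, -1.2]
finger_gap: 0.0433
gripper_force: 61.4
t 20.05 tcp [ 0.5806 -0.2465  0.0602] tool x yaw 76.81 tool z [-0.e+00  1.e-04 -1.e+00] F [ 0.2  0.6 -1.2] gap 0.0433 grip 61.4
  dp mm [10.8 17.4  0.2] dr [-0.0001 -0.      0.0001]
```

View pics/p6.png

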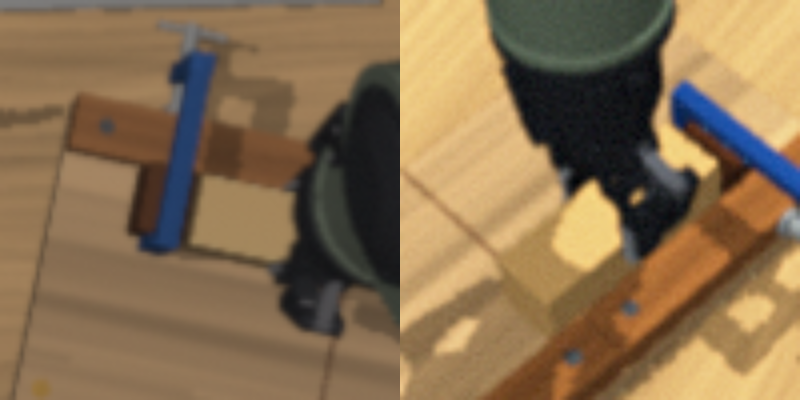

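```bash
python3 -m handwheel '{"dp":[[1,0,0],[0.5,0,0],[0,0,0],[0,0,0]],"dr":[[0,0,0],[0,0,0],[0,0,0],[0,0,0]],"hand":[35,35,35,35]}' | grep -E "eef|wrist";python3 -m handwheel '{"dp":[[1,0,0],[0.5,0,0],[0,0,0],[0,0,0]],"dr":[[0,0,0],[0,0,0],[0,0,0],[0,0,0]],"hand":[35,35,35,35]}'| grep -E "eef|wrist"
```

```text
eef_pos: [0.5806, -0.2461, 0.0602]
wrist_force: [-1.8, -5.2, -0.1]
eef_pos: [0.5806, -0.246, 0.0603]
wrist_force: [-2.6, -11.7, -0.9]
```

```bash
python3 -m handwheel '{"dp":[[-1,0,0],[-1,1,0],[0,1,0],[0,0,0],[0,0,0]],"dr":[[0,0,0],[0,0,0],[0,0,0],[0,0,0],[0,0,0]],"hand":[35,35,35,35,35]}' | grep -E "eef|wrist";python3 -m handwheel '{"dp":[[0,1,0],[0,0.5,0],[0,0,0],[0,0,0]],"dr":[[0,0,0],[0,0,0],[0,0,0],[0,0,0]],"hand":[35,35,35,35]}'| grep -E "eef|wrist";python3 -m handwheel '{"dp":[[0,1,0],[0,0.5,0],[0,0,0],[0,0,0]],"dr":[[0,0,0],[0,0,0],[0,0,0],[0,0,0]],"hand":[35,35,35,35]}'| grep -E "eef|wrist"
```

```text
eef_pos: [0.5824, -0.2465, 0.0601]
wrist_force: [-2.4, -4.2, -1.0]
eef_pos: [0.5836, -0.2468, 0.06]
wrist_force: [-5.1, -4.1, -1.0]
eef_pos: [0.5838, -0.2468, 0.0598]
wrist_force: [-13.2, -1.3, 6.1]
```

```bash
python3 -m handwheel '{"dp":[[0,-1,0],[0,-0.5,1],[0,0,1],[0,0,0],[0,0,0]],"dr":[[0,0,0],[0,0,0],[0,0,0],[0,0,0],[0,0,0]],"hand":[35,35,35,35,35]}' | grep -E "eef|wrist";python3 -m handwheel '{"dp":[[0,0,1],[0,0,0.5],[0,0,0],[0,0,0]],"dr":[[0,0,0],[0,0,0],[0,0,0],[0,0,0]],"hand":[35,35,35,35]}'| grep -E "eef|wrist";python3 -m handwheel '{"dp":[[0,0,1],[0,0,0.5],[0,0,0],[0,0,0]],"dr":[[0,0,0],[0,0,0],[0,0,0],[0,0,0]],"hand":[35,35,35,35]}'| grep -E "eef|wrist"
```

```text
eef_pos: [0.5837, -0.2468, 0.0581]
wrist_force: [-4.9, -4.2, 1.3]
eef_pos: [0.5837, -0.2468, 0.0567]
wrist_force: [-5.6, -4.6, 2.2]
eef_pos: [0.5837, -0.2468, 0.0563]
wrist_force: [-13.0, -2.2, 22.4]
```

```bash
python3 -m handwheel '{"dp":[[0,1,0.3],[0,1,0.2],[0,1,0],[0,0,0],[0,0,0],[0,0,0],[0,0,0]],"dr":[[0,0,0],[0,0,0],[0,0,0],[0,0,0],[0,0,0],[0,0,0],[0,0,0]],"hand":[35,35,35,35,35,35,35]}'
python3 - <<'E'
from h import *
go([.5837,-.2468,.0563],76.8)
a=grab('top'); b=grab('scene')
c=cv2.resize(a['frame'][170:320,380:530],None,fx=2.6,fy=2.6); d=cv2.resize(b['frame'][290:390,185:285],None,fx=3.9,fy=3.9)
cv2.imwrite('pics/p7.png',np.hstack([c,d])[...,::-1])
E
```

```text
time: 24.25
eef_pos: [0.584, -0.2469, 0.0563]
ee_rot: [-2.46, -1.948, 0.009]
wrist_force: [-37.6, 5.1, 50.9]
finger_gap: 0.0425
gripper_force: 67.8
t 24.25 tcp [ 0.584  -0.2469  0.0563] tool x yaw 76.75 tool z [-6.8e-03 -6.0e-04 -1.0e+00] F [-37.6   5.1  50.9] gap 0.0425 grip 67.8
  dp mm [ 0.  -0.3 -0. ] dr [-0.0065  0.0021 -0.0009]
```

View pics/p7.png

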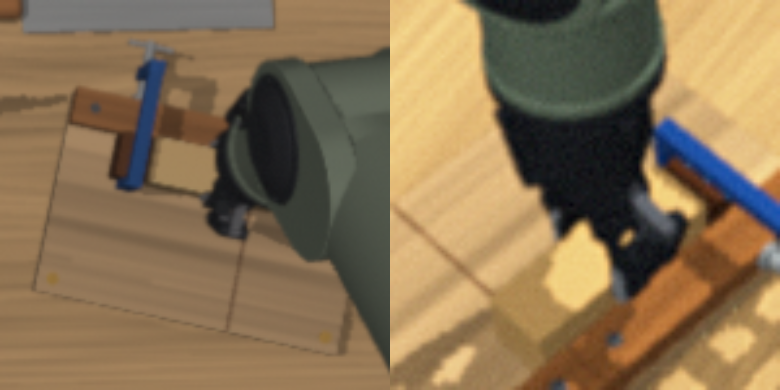

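```bash
python3 -m handwheel '{"dp":[[0,0,-0.5],[0,0,-0.5],[0,0,0],[0,0,0],[0,0,0],[0,0,0],[0,0,0],[0,0,0]],"dr":[[0,0,0],[0,0,0],[0,0,0],[0,0,0],[0,0,0],[0,0,0],[0,0,0],[0,0,0]],"hand":[35,35,35,35,35,35,35,35]}'
```

```text
time: 25.15
eef_pos: [0.584, -0.2468, 0.0564]
ee_rot: [-2.46, -1.948, 0.009]
wrist_force: [-31.1, 4.3, 34.3]
finger_gap: 0.0426
gripper_force: 66.0
```

```bash
python3 -c "
from rig import order
print(order.hand_in())"
```

```text
the job is handed in; nothing more can be done
None
```

The job is handed in at about 25 s of the 64 s allowed; no verdict came back. The lid was left leaning open, and the offcut is held along the fence and against the stop block with about 34 N down and 31 N into the fence. The fingers are roughly 45 mm to the stop block's side of the saw slot, and the other tools were never touched.

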